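# Set the filling manifold's taps for the bottle under the spout

## Task

Set the taps of the filling manifold for the open bottle that stands under one of its three spouts, so that nothing runs to waste: first push the levers of the two taps that have no bottle under them fully shut (square across their pipes, against the stop), and only then push the lever of the tap over the bottle fully open (in line with its pipe, against the stop). Just push the levers round with a fingertip: pick nothing up, and leave the bottle and everything else standing where it is.

Things in the scene. Friction and masses are not known exactly. Their poses are not given: they have to be found in the camera images.
- fill_lever (a joint): lever angle (rad) of the tap over the bottle (left, middle or right one). 0 = fully shut: lever square across its pipe, pointing to the tap's +y (left). 1.571 = fully open: in line with its pipe, over the spout (tap's -x). Opens counter-clockwise seen from above. Hard stops at both ends; stays where left; about 5 N at 75 mm from the stem turns it. Starts shut or nearly shut (0 to 0.35)
- fill_stem (a point): point on the stem axis of the tap over the bottle (left, middle or right one), at the lever's mid-height: 242 mm above the bench, 42 mm above the axis of the branch pipe (21 mm thick). Frame: z up, x along the branch pipe away from the spout, y left across it. The header pipe (27 mm thick, 42 mm lower) runs along y at x = 85 mm
- fill_spout (a point): lower end of the spout of the tap over the bottle (left, middle or right one): a 19 mm tube pointing down, 75 mm in front of the stem (tap's -x), 160 mm above the bench
- fill_tip (a point): end of the lever of the tap over the bottle (left, middle or right one), at mid-height, 102 mm from the stem axis. The lever's last 62 mm (40 to 102 mm from the axis) are a black sleeve, 20 mm wide and 13 mm high (6.5 mm above and below this point): the part to push on
- spare1_lever (a joint): lever angle (rad) of the first tap with no bottle under it (any place). 0 = fully shut: lever square across its pipe, pointing to the tap's +y (left). 1.571 = fully open: in line with its pipe, over the spout (tap's -x). Opens counter-clockwise seen from above. Hard stops at both ends; stays where left; about 5 N at 75 mm from the stem turns it. Starts open or partly open (1.0 to 1.571)
- spare1_stem (a point): point on the stem axis of the first tap with no bottle under it (any place), at the lever's mid-height: 242 mm above the bench, 42 mm above the axis of the branch pipe (21 mm thick). Frame: z up, x along the branch pipe away from the spout, y left across it. The header pipe (27 mm thick, 42 mm lower) runs along y at x = 85 mm
- spare1_spout (a point): lower end of the spout of the first tap with no bottle under it (any place): a 19 mm tube pointing down, 75 mm in front of the stem (tap's -x), 160 mm above the bench
- spare1_tip (a point): end of the lever of the first tap with no bottle under it (any place), at mid-height, 102 mm from the stem axis. The lever's last 62 mm (40 to 102 mm from the axis) are a black sleeve, 20 mm wide and 13 mm high (6.5 mm above and below this point): the part to push on
- spare2_lever (a joint): lever angle (rad) of the second tap with no bottle under it (any place). 0 = fully shut: lever square across its pipe, pointing to the tap's +y (left). 1.571 = fully open: in line with its pipe, over the spout (tap's -x). Opens counter-clockwise seen from above. Hard stops at both ends; stays where left; about 5 N at 75 mm from the stem turns it. Starts open or partly open (1.0 to 1.571)
- spare2_stem (a point): point on the stem axis of the second tap with no bottle under it (any place), at the lever's mid-height: 242 mm above the bench, 42 mm above the axis of the branch pipe (21 mm thick). Frame: z up, x along the branch pipe away from the spout, y left across it. The header pipe (27 mm thick, 42 mm lower) runs along y at x = 85 mm
- spare2_spout (a point): lower end of the spout of the second tap with no bottle under it (any place): a 19 mm tube pointing down, 75 mm in front of the stem (tap's -x), 160 mm above the bench
- spare2_tip (a point): end of the lever of the second tap with no bottle under it (any place), at mid-height, 102 mm from the stem axis. The lever's last 62 mm (40 to 102 mm from the axis) are a black sleeve, 20 mm wide and 13 mm high (6.5 mm above and below this point): the part to push on
- manifold: fixed steel filling manifold: drip tray 270 x 600 mm with a grate 22 mm above the bench, two pipe legs carrying a header pipe, a pressure gauge standing on its right end (top 284 mm above the bench). Origin: centre of the tray's underside, under the middle tap's stem. Three identical taps stand 160 mm apart along its y, stems at its x = 0
- bottle_mouth (a point): centre of the open mouth of the loose white bottle (62 mm diameter, 118 mm tall, neck 33 mm) that stands on the grate under the spout of the tap called fill; its rim is 20 mm below the spout
- vial1: loose capped amber bottle, 42 mm diameter, 95 mm tall, standing on the grate between two spouts. Origin: centre of its underside. A bystander: leave it standing
- vial2: the same, between the other two spouts. Origin: centre of its underside. A bystander: leave it standing
- flask: loose capped blue bottle, 64 mm diameter, 150 mm tall, on the bench to the left. Origin: centre of its underside. A bystander: leave it standing
- beaker: loose open steel beaker, 84 mm diameter, 110 mm tall, on the bench to the left. Origin: centre of its underside. A bystander: leave it standing
- funnel: loose steel funnel standing mouth down, 92 mm diameter, 100 mm tall, on the bench to the right. Origin: centre of its underside. A bystander: leave it standing
- carton: loose white carton 110 x 170 x 100 mm on the bench to the right. Origin: centre of its underside. A bystander: leave it standing
- bottle: the same bottle; origin: centre of its underside
Mind the look-alikes: they are no part of the job. What is shaped like the bottle but red or turquoise is not meant.

How it is judged:
By the outcome, as a careful person would: the job done as asked, in the order asked, and still so for the second after the job is handed in, with the robot touching nothing.
It also fails if it takes over 61 s, if anything falls off the work surface, if the arm or the gripper's body presses on something with over 40 N, if the wrist force passes 120 N, or if a joint passes its speed limit or range.

## Robot

A 6-joint arm with a two-finger parallel gripper is mounted at the origin on the work surface. World frame = base frame: x ahead of the robot, y to its left, z up, the work surface at z = 0. Lengths are in mm, angles in rad, forces in N, time in s.
With the tool pointing down it reaches from about 275 to 1000 mm from the base axis. Payload 8.4 kg.
Tool frame: the origin (TCP) lies on the centre line of the jaws, within the pads' length; the fingertips stand r.tip_reach ahead of it and the grasp point (between the pads) lies 11 mm behind it (r.tip_reach is the distance from the TCP to the fingertips, in mm); z points along the fingers, y is the line along which they close (so a half turn about z gives the same grasp; the last joint's range is limited). The gripper opens to 85 mm and grips with 20 to 120 N. Pads are 22 mm wide; open, the fingers measure 114 mm over their backs; the gripper's body (76 mm by 85 mm) begins 54 mm behind the grasp point. The pads swing forward as they close: fully open they stand 13 mm farther back than shut.
Start: joints at [-1.189, 0.353, 1.633, -0, 1.155, -0.002], TCP at [234.028, -579.533, 239.281] pointing down, gripper open.
Joint ranges: [-2.63, 2.63], [-0.92, 2.1], [0.06, 2.66], [-1.3, 4.44], [0, 2.69], [-3.02, 3.02]. Speed limits (rad/s): [2.22, 2.22, 2.79, 3.14, 3.14, 3.14].

## Interface

Orientations are given as [roll, pitch, yaw] about the fixed x, y, z axes, in that order (R = Rz(yaw) Ry(pitch) Rx(roll)).
In Python, from rig import r gives the robot as it stands.
- The arm moves only by the tool carry_out, never from a script. Its argument "targets" is a list of rows, each an object with "dp": the shift along the tool's x, y, z in mm, a list of three; "yaw": the turn about the tool's z in degrees. A call has 1 to 12 rows; each row is the pose to reach, as a shift and turn from the pose commanded when the call began, along the tool's axes at that moment; what a row does not reach only later rows make up. A row lasts 1/8 s, in which the tool goes at most 62.5 mm and 10.7 degrees, less where a joint would pass 70% of its speed; a pose out of reach is approached as far as the arm can. A call with a gripper value outside its range is refused whole. "fingers" is the opening, from -1 (shut) to 1 (fully open), so that 0 is half open, set as the call begins (left out, the last holds). The fingers move at their own pace and stop on an object; "grip_force" is the grip in N (left out, the last holds). Time passes only in rows, so rows that repeat a pose let the fingers close. It gives the time, the measured TCP pose, the force, the opening and the grip force at its end, in the units of the state.
- r.sense(): the state, without advancing time (a new reading comes with each control period).
- r.grab_frame(name): name is "scene" or "top" or "wrist"; returns the picture (420x560x3 uint8, red, green, blue); there is no depth.
- r.get_calibration(name): a dict with "fx", "fy", "cx", "cy" (pixels), "rvec" (rotation vector, rad) and "tvec" (3), from world to camera coordinates, as OpenCV has them. Camera axes: x right, y down, z forward; pixel columns grow to the right and rows downward; lengths in mm; the calibration is good to about 2 mm. A picture is of the moment at which its call begins: read the wrist's pose just before it. get_calibration takes no time and is no camera call; for the wrist camera it gives the pose at the moment of the call.
- r.sign_off(): hands the job in; it is judged then, once.
The state is a dict: "clock": time; "qpos": joint angles; "qvel": joint speeds; "joint_efforts": joint torques, N m; "eef_pos": TCP position; "tcp_rot": TCP orientation; "contact_force": force on the tool from outside, world axes, zero at the start; "wrist_torque": the same for the moment, N m; "opening": opening from 0.0 (shut) to 1.0 (fully open); "grasp_force": force on a finger pad.
Only numpy, scipy, OpenCV 4.12 (cv2) and the standard library are available. Lean on these libraries where they do the work, as an engineer would, in place of code of your own. Each camera call takes 0.05 s, during which the arm holds its last target. There are 200 camera calls.

## Working session

There is one attempt and no reset: what is moved stays moved. The work goes in short steps, Python scripts to look and compute and a tool call to move; the robot and the scene stay as the last step left them, time stands still between calls to the robot, and variables do not carry over. Pictures are saved under pics/ and viewed, at most 10 in all, crops included, and the job is handed in when it is done.

Besides the shell and the picture viewer there is one more tool, called after "Call:" as name(argument=value, ...) on one line, values as JSON. carry_out: Moves the arm, as the interface text tells. Its arguments: {"type":"object","properties":{"targets":{"type":"array","items":{"type":"object","properties":{"dp":{"type":"array","items":{"type":"number"}},"yaw":{"type":"number"}}}},"fingers":{"type":"number"},"grip_force":{"type":"number"}},"required":["targets"]}

```bash
mkdir -p pics
cat > h.py <<'E'
import numpy as np, cv2
from rig import r
def cal(n):
    c=r.get_calibration(n);R=cv2.Rodrigues(np.array(c['rvec'],float))[0];t=np.array(c['tvec'],float).ravel()
    return c,R,t
def ray(n,uv,z):
    c,R,t=cal(n);d=R.T@np.array([(uv[0]-c['cx'])/c['fx'],(uv[1]-c['cy'])/c['fy'],1]);o=-R.T@t
    return (o+d*(z-o[2])/d[2])
def proj(n,p):
    c,R,t=cal(n);q=R@np.array(p,float)+t;return c['fx']*q[0]/q[2]+c['cx'],c['fy']*q[1]/q[2]+c['cy']
def save(n,f):
    im=r.grab_frame(n);cv2.imwrite(f,im[:,:,::-1]);return im
E
python3 - <<'E'
from h import *
for n in('scene','top'): save(n,f'pics/{n}0.png');c,R,t=cal(n);print(n,-R.T@t)
s=r.sense();print(s['eef_pos'],s['tcp_rot'],s['opening'],r.tip_reach)
E
```

```text
scene [ 1067.83082624 -1047.27188314   889.95929127]
top [ 370.66177907   -5.67378821 1184.69944141]
[ 233.89006568 -579.13115747  238.62108898] [-3.14028862e+00 -3.33681246e-05  3.83830331e-01] 0.9974146772698383 8.0
```

View pics/scene0.png

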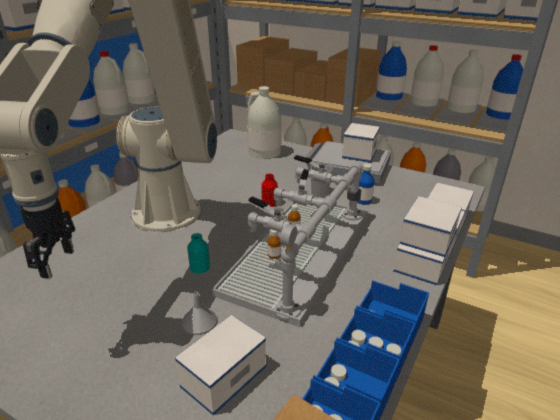

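View pics/top0.png

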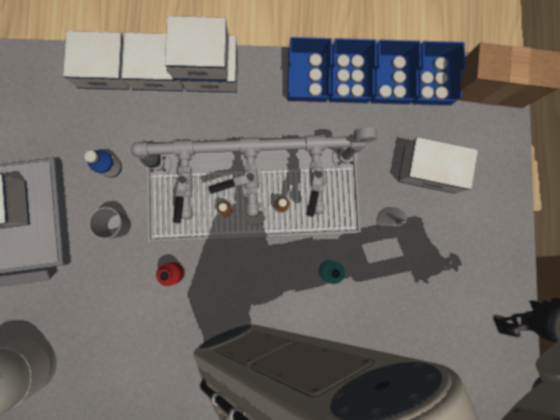

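The top view shows three taps. The left lever (178,209) and right lever (313,204) point along their pipes and are open. The middle one (222,185) points left and is nearly shut. Next I'll zoom in and measure.

Run:
```python
from h import *
im=r.grab_frame('top')
cv2.imwrite('pics/topc.png',cv2.resize(im[125:250,130:385,::-1],None,fx=3.1,fy=3.1,interpolation=cv2.INTER_CUBIC))
s=r.grab_frame('scene')
cv2.imwrite('pics/scc.png',cv2.resize(s[140:320,210:410,::-1],None,fx=3.3,fy=3.3,interpolation=cv2.INTER_CUBIC))
m=(im.max(2)<45).astype(np.uint8)
m[:165]=0;m[225:]=0;m[:,:165]=0;m[:,335:]=0
n,l,st,ce=cv2.connectedComponentsWithStats(m)
for i in range(1,n):
    if st[i,4]<60: continue
    ys,xs=np.where(l==i);b=cv2.minAreaRect(np.c_[xs,ys].astype(np.float32))
    bx=cv2.boxPoints(b)
    print(st[i],b,[ray('top',p,248).round()[:2].tolist() for p in bx],ray('top',b[0],248).round(1))
```

```text
[210 180  24  12 132] ((221.2598114013672, 185.73130798339844), (5.607569694519043, 23.444414138793945), 72.6459732055664) [[503.0, 123.0], [521.0, 72.0], [508.0, 68.0], [491.0, 119.0]] [505.8  95.5 248. ]
[308 191  10  24 132] ((311.9823303222656, 202.82940673828125), (5.965588569641113, 23.536956787109375), 12.528807640075684) [[445.0, -102.0], [499.0, -113.0], [496.0, -127.0], [443.0, -116.0]] [ 470.6 -114.6  248. ]
[174 197   9  25 158] ((177.99862670898438, 209.02622985839844), (7.04288387298584, 24.22962188720703), 3.012787342071533) [[422.0, 201.0], [478.0, 200.0], [477.0, 184.0], [422.0, 185.0]] [449.8 192.7 248. ]
```

View pics/topc.png

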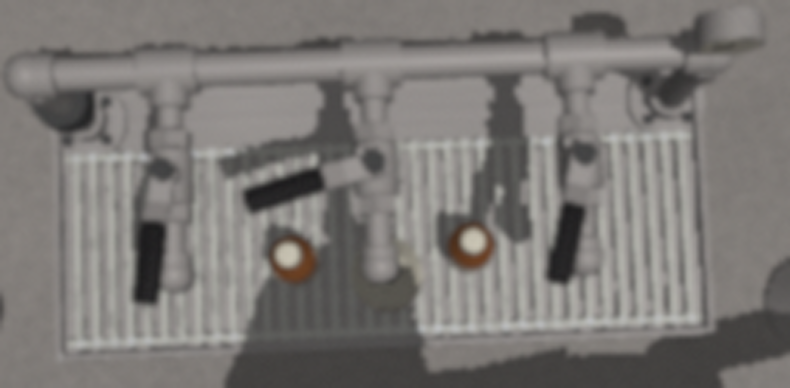

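View pics/scc.png

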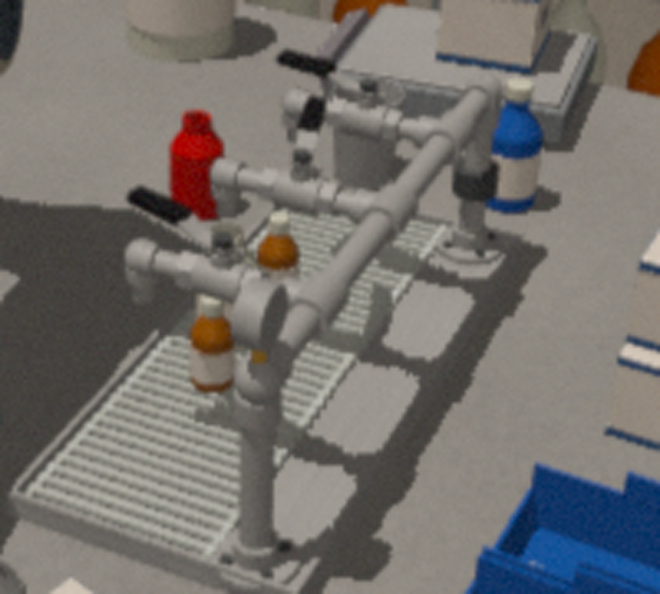

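The middle tap is the fill tap: its lever is nearly shut, and the white bottle shows faintly under its spout at crop (388,290). Stems are at roughly L (521,187), M (527,27) and R (533,-132). I'll start with the right spare and bring the closed fingertip in on its -y side.

Call:
carry_out(targets=[{"dp":[10,-8,0],"yaw":2},{"dp":[40,-33,0],"yaw":4},{"dp":[80,-67,0],"yaw":7},{"dp":[120,-100,0],"yaw":10},{"dp":[160,-134,0],"yaw":13},{"dp":[200,-167,0],"yaw":16},{"dp":[240,-200,0],"yaw":19},{"dp":[280,-234,0],"yaw":22},{"dp":[315,-263,0],"yaw":22},{"dp":[340,-284,0],"yaw":22},{"dp":[351,-293,0],"yaw":22},{"dp":[351,-293,0],"yaw":22}], fingers=-1, grip_force=40)

```text
clock: 1.7
eef_pos: [449.9, -176.2, 239.2]
tcp_rot: [3.141, 0.0, 0.001]
contact_force: [0.2, -0.3, 0.9]
opening: 0.001
grasp_force: 0.0
```

Run:
```python
from h import *
s=r.sense();print(s['clock'],s['eef_pos'],s['tcp_rot'],s['contact_force'],s['opening'],r.tip_reach)
a=save('scene','pics/s1.png');b=r.grab_frame('wrist')
cv2.imwrite('pics/c1.png',np.hstack([cv2.resize(a[100:310,200:440,::-1],(400,350)),cv2.resize(b[:,:,::-1],(400,350))]))
```

```text
1.7 [ 449.88770866 -176.21986916  239.23368681] [3.14139156e+00 1.86848805e-04 1.27976761e-03] [ 0.18162874 -0.30677946  0.85138821] 0.0011180525928734765 8.0
```

View pics/c1.png

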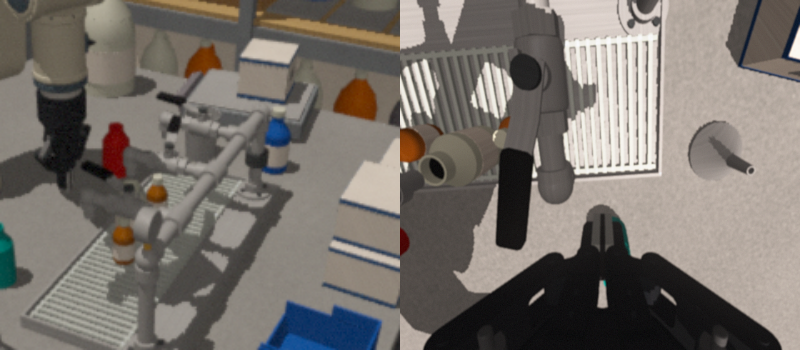

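The wrist view confirms it: the open white bottle is at (445,165), under the middle spout. The right lever runs from its stem at (526,72) to its tip at (512,245), and the fingertip is on its -y side. I'll refine the stem position.

Run:
```python
from h import *
for uv,z in(((176,86),256),((157,294),248.5),((165,178),248.5),((286,264),231)): print(ray('wrist',uv,z))
```

```text
[ 540.7317079  -139.90278242  256.        ]
[ 447.02782432 -117.1176182   248.5       ]
[ 504.92139808 -128.4567803   248.5       ]
[ 453.9437701  -180.65933868  231.        ]
```

Call:
carry_out(targets=[{"dp":[4,-10,4],"yaw":0},{"dp":[2,-26,4],"yaw":0},{"dp":[2,-38,4],"yaw":0},{"dp":[3,-49,4],"yaw":0},{"dp":[4,-59,4],"yaw":0},{"dp":[8,-71,4],"yaw":0},{"dp":[12,-82,4],"yaw":0},{"dp":[19,-93,4],"yaw":0},{"dp":[27,-102,4],"yaw":0},{"dp":[35,-108,4],"yaw":0},{"dp":[44,-114,4],"yaw":0},{"dp":[50,-117,4],"yaw":0}])

```text
clock: 3.3
eef_pos: [499.2, -59.3, 235.1]
tcp_rot: [3.14, 0.002, 0.001]
contact_force: [-4.9, -4.7, -0.0]
opening: 0.001
grasp_force: 2.4
```

Call:
carry_out(targets=[{"dp":[3,-1,0],"yaw":0},{"dp":[5,-1,0],"yaw":0},{"dp":[7,-1,0],"yaw":0},{"dp":[7,-1,0],"yaw":0}])

```text
clock: 3.8
eef_pos: [506.0, -57.5, 235.0]
tcp_rot: [-3.14, 0.002, -0.0]
contact_force: [-5.3, 3.1, 0.8]
opening: 0.001
grasp_force: 2.0
```

Still moving at about 5 N, so I'll creep on until the stop.

Call:
carry_out(targets=[{"dp":[2,0,0],"yaw":0},{"dp":[4,0,0],"yaw":0},{"dp":[6,0,0],"yaw":0},{"dp":[6,0,0],"yaw":0}])

```text
clock: 4.3
eef_pos: [512.0, -57.5, 235.0]
tcp_rot: [-3.14, 0.002, -0.0]
contact_force: [-4.5, 3.3, 0.3]
opening: 0.0
grasp_force: 2.0
```

Call:
carry_out(targets=[{"dp":[2,0,0],"yaw":0},{"dp":[3,0,0],"yaw":0},{"dp":[4,0,0],"yaw":0},{"dp":[4,0,0],"yaw":0}])

```text
clock: 4.8
eef_pos: [516.0, -57.4, 235.0]
tcp_rot: [-3.14, 0.002, -0.0]
contact_force: [-4.3, 2.4, 0.2]
opening: 0.0
grasp_force: 2.2
```

Call:
carry_out(targets=[{"dp":[2,0,0],"yaw":0},{"dp":[3,0,0],"yaw":0},{"dp":[4,0,0],"yaw":0},{"dp":[4,0,0],"yaw":0}])

```text
clock: 5.3
eef_pos: [516.5, -57.3, 234.7]
tcp_rot: [-3.139, 0.009, -0.0]
contact_force: [-19.7, 3.1, 12.3]
opening: 0.003
grasp_force: 9.7
```

Stop reached: 20 N with no further motion. Now I'll back off and go round to the -y side of the left lever.

Call:
carry_out(targets=[{"dp":[-10,0,0],"yaw":0},{"dp":[-35,0,0],"yaw":0},{"dp":[-65,0,0],"yaw":0},{"dp":[-78,-20,0],"yaw":0},{"dp":[-80,-55,0],"yaw":0},{"dp":[-80,-95,0],"yaw":0},{"dp":[-80,-135,0],"yaw":0},{"dp":[-78,-170,0],"yaw":0},{"dp":[-75,-192,0],"yaw":0},{"dp":[-75,-200,0],"yaw":0},{"dp":[-75,-200,0],"yaw":0}])

```text
clock: 6.68
eef_pos: [445.9, 141.7, 235.3]
tcp_rot: [-3.141, -0.001, 0.001]
contact_force: [0.1, -0.1, -0.9]
opening: -0.0
grasp_force: 0.0
```

Run:
```python
from h import *
a=r.grab_frame('scene');b=r.grab_frame('wrist')
cv2.imwrite('pics/c2.png',np.hstack([cv2.resize(a[100:310,200:440,::-1],(400,350)),cv2.resize(b[:,:,::-1],(400,350))]))
```

```text
(no output)
```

View pics/c2.png

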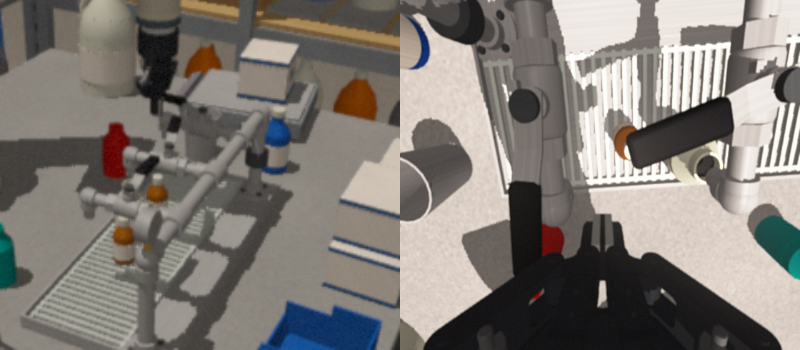

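The fingertip at (604,225) stands on the -y side of the left lever (525,225), and the bottle still stands under the middle spout. Now I'll sweep the left lever shut.

Call:
carry_out(targets=[{"dp":[0,-14,0],"yaw":0},{"dp":[-3,-28,0],"yaw":0},{"dp":[-5,-40,0],"yaw":0},{"dp":[-4,-51,0],"yaw":0},{"dp":[-3,-61,0],"yaw":0},{"dp":[1,-73,0],"yaw":0},{"dp":[5,-84,0],"yaw":0},{"dp":[12,-95,0],"yaw":0},{"dp":[20,-104,0],"yaw":0},{"dp":[28,-110,0],"yaw":0},{"dp":[37,-116,0],"yaw":0},{"dp":[45,-119,0],"yaw":0}])

```text
clock: 8.28
eef_pos: [489.1, 260.2, 234.2]
tcp_rot: [3.139, 0.004, 0.0]
contact_force: [-5.3, -4.8, 0.1]
opening: 0.0
grasp_force: 2.7
```

Call:
carry_out(targets=[{"dp":[3,-1,0],"yaw":0},{"dp":[6,-1,0],"yaw":0},{"dp":[9,-1,0],"yaw":0},{"dp":[9,-1,0],"yaw":0}])

```text
clock: 8.78
eef_pos: [496.4, 262.0, 234.2]
tcp_rot: [3.141, 0.007, -0.0]
contact_force: [-12.1, 1.2, 1.8]
opening: -0.002
grasp_force: 6.4
```

Call:
carry_out(targets=[{"dp":[1,0,0],"yaw":0},{"dp":[2,0,0],"yaw":0},{"dp":[3,0,0],"yaw":0},{"dp":[3,0,0],"yaw":0}])

```text
clock: 9.28
eef_pos: [496.7, 262.0, 234.0]
tcp_rot: [3.14, 0.013, -0.0]
contact_force: [-25.0, 2.0, 7.9]
opening: -0.002
grasp_force: 12.4
```

Left lever is on its stop (25 N, no motion). I'll back off, rise over the levers, and come down on the +x side of the middle lever.

Call:
carry_out(targets=[{"dp":[-12,0,0],"yaw":0},{"dp":[-22,0,-15],"yaw":0},{"dp":[-22,0,-50],"yaw":0},{"dp":[-15,10,-65],"yaw":0},{"dp":[0,45,-65],"yaw":0},{"dp":[18,85,-65],"yaw":0},{"dp":[36,125,-65],"yaw":0},{"dp":[46,155,-65],"yaw":0},{"dp":[50,165,-65],"yaw":0},{"dp":[50,167,-60],"yaw":0},{"dp":[50,167,-60],"yaw":0}])

```text
clock: 10.65
eef_pos: [552.3, 95.1, 294.7]
tcp_rot: [-3.141, 0.001, 0.0]
contact_force: [-0.5, 0.4, 0.2]
opening: 0.005
grasp_force: 0.0
```

Run:
```python
from h import *
a=r.grab_frame('scene');b=r.grab_frame('wrist')
cv2.imwrite('pics/c3.png',np.hstack([cv2.resize(a[100:310,200:440,::-1],(400,350)),cv2.resize(b[:,:,::-1],(400,350))]))
```

```text
(no output)
```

View pics/c3.png

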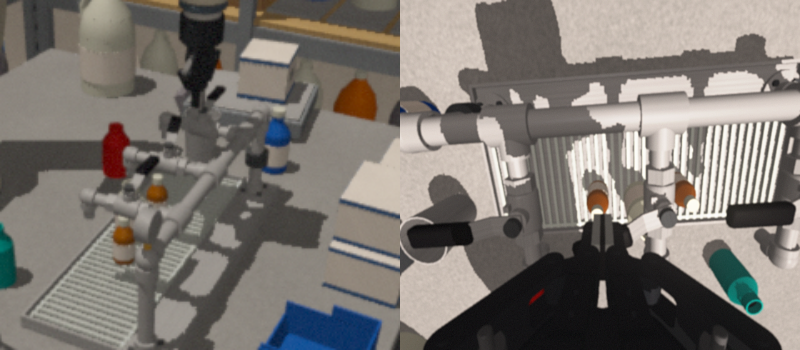

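Both spare levers lie square across their pipes, at (440,234) and (760,215), parallel to the header. The vials and bottle still stand. Next: descend, then push the middle lever open.

Call:
carry_out(targets=[{"dp":[0,0,20],"yaw":0},{"dp":[0,0,45],"yaw":0},{"dp":[0,0,60],"yaw":0},{"dp":[0,0,60],"yaw":0}])

```text
clock: 11.25
eef_pos: [552.2, 94.9, 234.4]
tcp_rot: [3.141, 0.002, 0.0]
contact_force: [-0.7, -0.1, 0.1]
opening: 0.004
grasp_force: 0.0
```

Call:
carry_out(targets=[{"dp":[-12,-8,0],"yaw":0},{"dp":[-22,-11,0],"yaw":0},{"dp":[-34,-10,0],"yaw":0},{"dp":[-46,-8,0],"yaw":0},{"dp":[-57,-3,0],"yaw":0},{"dp":[-67,3,0],"yaw":0},{"dp":[-76,11,0],"yaw":0},{"dp":[-85,20,0],"yaw":0},{"dp":[-90,27,0],"yaw":0},{"dp":[-93,34,0],"yaw":0},{"dp":[-96,40,0],"yaw":0},{"dp":[-97,43,0],"yaw":0}])

```text
clock: 12.75
eef_pos: [456.6, 52.2, 236.5]
tcp_rot: [-3.14, -0.004, -0.0]
contact_force: [3.7, 5.2, 1.0]
opening: -0.003
grasp_force: 2.4
```

Call:
carry_out(targets=[{"dp":[0,2,0],"yaw":0},{"dp":[0,4,0],"yaw":0},{"dp":[0,5,0],"yaw":0},{"dp":[0,5,0],"yaw":0}])

```text
clock: 13.25
eef_pos: [456.1, 47.6, 236.4]
tcp_rot: [-3.14, -0.003, -0.0]
contact_force: [-0.2, 5.8, 3.9]
opening: -0.002
grasp_force: 2.8
```

Call:
carry_out(targets=[{"dp":[0,2,0],"yaw":0},{"dp":[0,4,0],"yaw":0},{"dp":[0,5,0],"yaw":0},{"dp":[0,5,0],"yaw":0}])

```text
clock: 13.75
eef_pos: [456.1, 46.7, 236.5]
tcp_rot: [-3.131, -0.003, -0.002]
contact_force: [0.9, 30.5, 2.9]
opening: 0.004
grasp_force: 15.1
```

Call:
carry_out(targets=[{"dp":[0,1,0],"yaw":0},{"dp":[0,3,0],"yaw":0},{"dp":[0,4,0],"yaw":0},{"dp":[0,4,0],"yaw":0}])

```text
clock: 14.25
eef_pos: [456.2, 46.0, 236.6]
tcp_rot: [-3.125, -0.003, -0.003]
contact_force: [-0.3, 50.2, 2.0]
opening: 0.0
grasp_force: 25.2
```

The middle lever is on its open stop. I'll back off, rise, move away and check.

Call:
carry_out(targets=[{"dp":[0,-8,0],"yaw":0},{"dp":[0,-20,0],"yaw":0},{"dp":[-5,-28,-20],"yaw":0},{"dp":[-30,-28,-60],"yaw":0},{"dp":[-70,-15,-100],"yaw":0},{"dp":[-110,0,-120],"yaw":0},{"dp":[-130,0,-130],"yaw":0},{"dp":[-130,0,-130],"yaw":0}])

```text
clock: 15.25
eef_pos: [325.1, 37.5, 366.1]
tcp_rot: [3.142, -0.003, -0.0]
contact_force: [1.1, 0.7, -1.7]
opening: -0.001
grasp_force: 0.0
```

Run:
```python
from h import *
s=r.sense();print(s['clock'],s['contact_force'])
a=r.grab_frame('scene');b=r.grab_frame('wrist')
cv2.imwrite('pics/c4.png',np.hstack([cv2.resize(a[100:310,200:440,::-1],(340,300)),cv2.resize(b[:,:,::-1],(460,345))[:300]]))
```

```text
15.25 [ 1.12467414  0.69071066 -1.66370137]
```

View pics/c4.png

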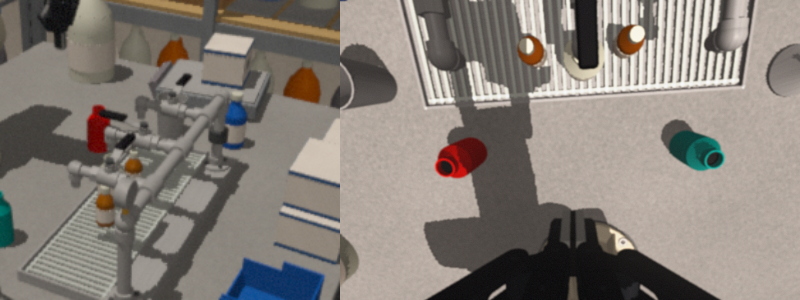

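The middle lever (587,40) is in line with its pipe, over the bottle. In the scene view both spare levers lie across their pipes at (183,79) and (125,142). Everything is standing and the robot is clear.

```bash
python3 -c "
from rig import r
print(r.sign_off())"
```

```text
the job is handed in; nothing more can be done
None
```

The job is handed in: I pushed the right and then the left tap shut against their stops, and only then the middle tap over the bottle fully open; the last pictures show the bottle and vials still standing, and it took about 15 s.

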